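Unclamp and rack the threaded posts

TASK

Both posts that are still out, the one in the clamp and the one standing on the bench, are threaded and done: stand them thread up in the two empty tubes of the rack, next to the others, lowering each one in rather than letting it fall. Swing the toggle clamp's handle fully back before you lift its post out, and leave the clamp open for the next blank. Leave the posts already in the rack, the die stock, the tin and the brush as they are.

Things in the scene. Friction and masses are not known exactly. Their poses are not given: they have to be found in the camera images.
- rack: Fixed rack: five open-topped grey square steel tubes welded upright in a row on a dark flat bar 50 x 240 x 8 mm. Origin: centre of the bar's underside; y along the row, tube axes at y = -92, -46, 0, 46, 92 mm. Tubes: 35 mm square outside, 29 mm inside, 50 mm deep; mouth 58 mm, floor 8 mm above the bench. Those at y = -92, 0, 92 hold posts; those at -46 (pocket1) and 46 (pocket3) are empty.
- pocket1 (a point): Centre of the mouth of the empty tube at y = -46 mm of the rack, 58 mm above the bench; axes as the rack's.
- pocket3 (a point): Centre of the mouth of the empty tube at y = +46 mm of the rack, 58 mm above the bench; axes as the rack's.
- post_a_mid (a point): The post in the clamp, at its centre, 57 mm above its foot; its z axis runs up the post to the thread. Stands thread up at the nest. All posts are alike: bright steel, about 0.3 kg, 114 mm long: a smooth round body 22 mm in diameter and 90 mm long, then at the upper end a 16 mm thread 24 mm long.
- post_b_mid (a point): The post that stands thread up by itself on the bench, beyond the rack (on its +x side, 75 to 115 mm from the row); centre and axes as for post_a_mid.
- stock0_mid (a point): Post already standing in the rack tube at y = -92 mm; centre and axes as for post_a_mid.
- stock1_mid (a point): Post already standing in the rack tube at y = 0; centre and axes as for post_a_mid.
- stock2_mid (a point): Post already standing in the rack tube at y = +92 mm; centre and axes as for post_a_mid.
- fixture: Fixed threading fixture: dark base plate 185 x 70 x 12 mm (x = -100 to 85 mm); at its -x end an upright V of angle iron, top 57 mm above the bench, open to +x; at its +x end a push-pull toggle clamp, whose rubber-tipped plunger 44 mm above the bench presses the post into the V along -x. Origin: underside of the plate, z up, x from the V to the clamp.
- nest (a point): Where the foot of the clamped post stands: on the base plate, 12 mm above the bench, 62 mm to the -x side of the fixture's origin; axes as the fixture's.
- pivot (a point): Axle of the clamp's handle: 37 mm to the +x side of the fixture's origin, 44 mm above the bench; axes as the fixture's, the axle runs along y.
- handle_grip (a point): Point on the axis of the handle's black grip, 95 mm from the axle. The grip is a round bar 18 mm in diameter from 46 to 112 mm from the axle. Its z axis points from the axle to the handle's end.
- clamp_handle (a joint): Angle of the clamp's handle, rad. 0: handle upright, clamp shut. Grows as the handle's top swings back to the fixture's +x (away from the post), to the stop at 1.15 = fully open. It needs about 2 N at the grip and stays where it is left; the plunger draws back about 15 mm by the stop.
- die_stock_mid (a point): Bystander: two-handled die stock, dark round head 54 mm across, 15 mm high, with straight bars, 210 mm long over all along its x axis, lying on the bench; point at its centre.
- paste_tin: Bystander: round lidded aluminium tin, 70 mm across, 44 mm high; origin at the centre of its underside.
- chip_brush: Bystander: flat hand brush with a wooden handle, about 200 mm long, lying on the bench to the left of the work, handle to its -x.
Not all that is in view belongs to the job. What is meant by the fixture is not brown, and is the larger of those in its own colour.

How it is judged:
By the outcome, as a careful person would: the job done as asked, in the order asked, and still so for the second after the job is handed in, with the robot touching nothing.
It also fails if it takes over 69 s, if anything falls off the work surface, if the arm or the gripper's body presses on something with over 40 N, if the wrist force passes 120 N, or if a joint passes its speed limit or range.

ROBOT

A 6-joint arm with a two-finger parallel gripper is mounted at the origin on the work surface. World frame = base frame: x ahead of the robot, y to its left, z up, the work surface at z = 0. Lengths are in m, angles in rad, forces in N, time in s.
With the tool pointing down it reaches from about 0.325 to 0.9 m from the base axis. Payload 6.1 kg.
Tool frame: the origin (TCP) lies midway between the tips of the shut fingers; the grasp point (between the pads) lies 19 mm behind it; x points along the fingers, y is the direction in which the jaws open and shut, and the axes are right-handed (so a half turn about x gives the same grasp; the last joint's range is limited). The gripper opens to 85 mm and grips with 20 to 120 N. Pads are 22 mm wide; open, the fingers measure 114 mm over their backs; the gripper's body (76 mm by 85 mm) begins 54 mm behind the grasp point. The pads swing forward as they close: fully open they stand 13 mm farther back than shut.
Start: joints at [-1.435, 0.22, 1.526, -0, 1.395, -0.126], TCP at [0.162, -0.604, 0.231] pointing down, gripper open.
Joint ranges: [-2.98, 2.98], [-0.91, 2.08], [0.09, 2.57], [-1.24, 4.39], [0.2, 2.65], [-2.68, 2.68]. Speed limits (rad/s): [2.57, 2.57, 3.01, 3.14, 3.14, 3.14].

INTERFACE

Orientations are given as [roll, pitch, yaw] about the fixed x, y, z axes, in that order (R = Rz(yaw) Ry(pitch) Rx(roll)).
In Python, from plant import movep, move_l, set_joints, gripper_to, hold, inverse_kinematics, observe, get_image, get_calibration, Unreachable, job_done gives the robot as it stands. Calls block until the motion is done:
- movep(position, orientation): joint-space move of the TCP to a pose.
- move_l(position, feed=0.15, rotation=None, max_force=None): straight line of the TCP; rotation=None keeps the orientation; feed is the mean speed in m/s. With max_force (N) it stops when the force on the tool has changed by that much, and returns True; else False.
- set_joints(angles): joint-space move.
- gripper_to(opening, f_grip=None): finger opening in m; f_grip is the grip in N (None keeps the last); returns when the fingers have stopped.
- hold(seconds).
- inverse_kinematics(position, orientation): joint angles nearest the present ones, or None.
- observe(): the state.
- get_image(name): name is "scene" or "top" or "wrist"; returns (picture, depth): 480x640x3 uint8, red, green, blue; 480x640 float32, m along the optical axis (not along the pixel's ray), 0 where there is no reading.
- get_calibration(name): a dict with "intrinsics" (3x3 intrinsics, pixels), "world_from_camera" (4x4, takes a point from camera to world coordinates). Camera axes: x right, y down, z forward; pixel columns grow to the right and rows downward; lengths in m; the calibration is good to about 2 mm. The wrist camera is an equidistant fisheye: a pixel r from the principal point sees the ray r / f radians off the axis. A picture is of the moment at which its call begins: read the wrist's pose just before it. get_calibration takes no time and is no camera call; for the wrist camera it gives the pose at the moment of the call.
A pose or a line that the arm cannot do raises Unreachable and nothing moves.
- job_done(): hands the job in, once; it reports no verdict.
The state is a dict: "time_s": time; "q": joint angles; "joint_velocities": joint speeds; "joint_torque": joint torques, N m; "eef_pos": TCP position; "tcp_rot": TCP orientation; "ft_force": force on the tool from outside, world axes, zero at the start; "torque": the same for the moment, N m; "opening": finger opening in m.
Only numpy, scipy, OpenCV 4.12 (cv2) and the standard library are available. Lean on these libraries where they do the work, as an engineer would, in place of code of your own. Each camera call takes 0.05 s, during which the arm holds its last target.

## Working session

There is one attempt and no reset: what is moved stays moved. The work goes in short steps, each a Python script; the robot and the scene stay as the last script left them, time stands still between calls to the robot, and variables do not carry over. Pictures are saved under pics/ and viewed, and the job is handed in when it is done.

```bash
ls; mkdir -p pics
python3 - <<'E'
from plant import *
import cv2,numpy as np
np.set_printoptions(precision=4,suppress=True)
for n in ["scene","top","wrist"]:
    c=get_calibration(n)
    p,d=get_image(n); cv2.imwrite(f"pics/{n}0.png",p[:,:,::-1]); np.savez(f"pics/{n}0.npz",p=p,d=d,K=c["intrinsics"],T=c["world_from_camera"])
    print(n,c, (d>0).mean())
o=observe();print(o["time_s"],o["opening"],o["eef_pos"],o["tcp_rot"])
E
```

```text
pics
scene {'intrinsics': array([[533.1016,   0.    , 326.3047],
       [  0.    , 533.1016, 238.5383],
       [  0.    ,   0.    ,   1.    ]]), 'world_from_camera': array([[-0.0607,  0.6198, -0.7824,  1.3358],
       [ 0.9981,  0.027 , -0.056 ,  0.092 ],
       [-0.0136, -0.7843, -0.6202,  0.7308],
       [ 0.    ,  0.    ,  0.    ,  1.    ]])} 0.9958072916666667
top {'intrinsics': array([[560.2178,   0.    , 312.6258],
       [  0.    , 560.2178, 241.4403],
       [  0.    ,   0.    ,   1.    ]]), 'world_from_camera': array([[ 0.013 , -0.9944,  0.1053,  0.4453],
       [-0.9994, -0.0162, -0.0296,  0.0764],
       [ 0.0312, -0.1048, -0.994 ,  1.1106],
       [ 0.    ,  0.    ,  0.    ,  1.    ]])} 0.995869140625
wrist {'intrinsics': array([[371.6483,   0.    , 315.9746],
       [  0.    , 371.6483, 241.4734],
       [  0.    ,   0.    ,   1.    ]]), 'world_from_camera': array([[ 0.2585, -0.9145, -0.3112,  0.242 ],
       [-0.966 , -0.2454, -0.0813, -0.582 ],
       [-0.002 ,  0.3216, -0.9469,  0.3725],
       [ 0.    ,  0.    ,  0.    ,  1.    ]])} 0.9962337239583333
0.15 0.08541116094554539 [ 0.1617 -0.6032  0.2304] [-1.7109  1.5693  1.6925]
```

View pics/scene0.png

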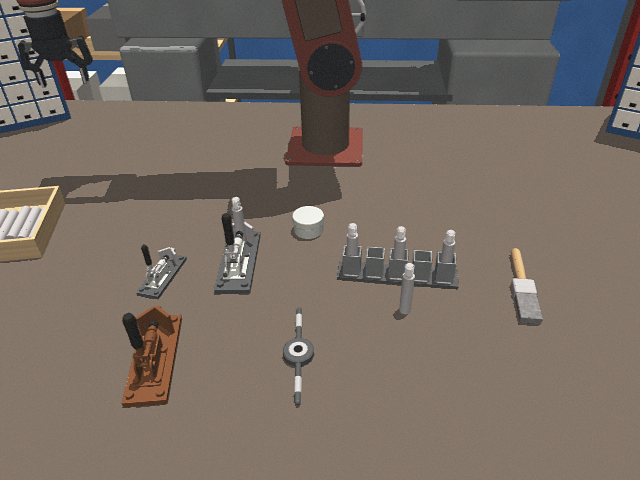

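View pics/top0.png

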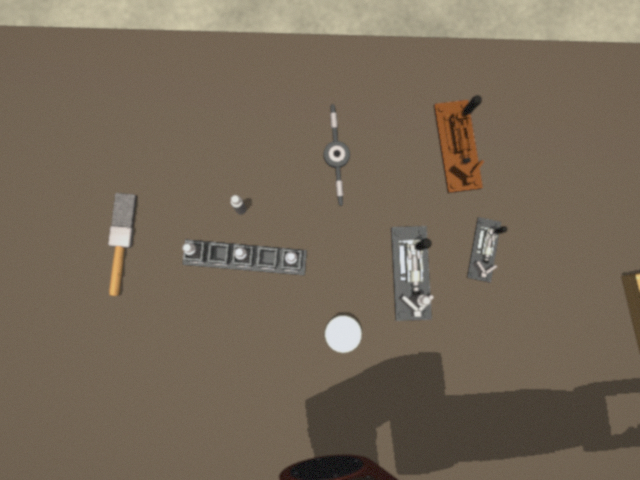

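The fixture is the larger grey one: scene (238,260), top (411,272). The rack is at top (244,257), the free post at top (237,203) and the clamp post's top at top (425,300). I'll get coarse positions first.

```bash
cat > h.py <<'E'
import numpy as np,cv2
np.set_printoptions(precision=4,suppress=True)
def ray(K,T,u,v,fish=False):
    x=(u-K[0,2])/K[0,0];y=(v-K[1,2])/K[1,1]
    if fish:
        r=np.hypot(x,y); s=np.sin(r)/r if r>1e-9 else 1
        d=np.array([x*s,y*s,np.cos(r)])
    else: d=np.array([x,y,1.])
    return T[:3,3],T[:3,:3]@d
def onz(K,T,u,v,z,fish=False):
    o,d=ray(K,T,u,v,fish); return o+d*(z-o[2])/d[2]
def proj(K,T,P,fish=False):
    c=T[:3,:3].T@(np.asarray(P,float)-T[:3,3])
    if fish:
        th=np.arctan2(np.hypot(c[0],c[1]),c[2]); n=np.hypot(c[0],c[1])+1e-12
        return np.array([K[0,2]+K[0,0]*th*c[0]/n,K[1,2]+K[1,1]*th*c[1]/n])
    return np.array([K[0,2]+K[0,0]*c[0]/c[2],K[1,2]+K[1,1]*c[1]/c[2]])
def meet(rays):
    A=np.zeros((3,3));b=np.zeros(3)
    for o,d in rays:
        d=d/np.linalg.norm(d);M=np.eye(3)-np.outer(d,d);A+=M;b+=M@o
    return np.linalg.solve(A,b)
E
python3 - <<'E'
from h import *
t=np.load('pics/top0.npz');s=np.load('pics/scene0.npz')
f=lambda u,v,z:onz(t['K'],t['T'],u,v,z)
print('fix',[f(*c,.012)[:2] for c in [(392,228),(424,226),(431,319),(397,320)]])
print('rack',[f(*c,.008)[:2] for c in [(185,240),(306,250),(304,274),(182,264)]])
print('posttops',f(425,299,.126),f(189,246,.122),f(240,252,.122),f(291,257,.122),f(236,201,.114))
z=lambda u,v,h:onz(s['K'],s['T'],u,v,h)
print('scene tops',z(237,201,.126),z(352,227,.122),z(400,231,.122),z(450,235,.122),z(408,267,.114))
print('tin',f(343,333,.044))
for n,a,b in [('top',(380,210),(450,340)),('top',(170,180),(320,290))]:
    p=np.load(f'pics/{n}0.npz')['p'][a[1]:b[1],a[0]:b[0],::-1]
    cv2.imwrite(f'pics/crop_{a[0]}.png',cv2.resize(p,None,fx=4.5,fy=4.5,interpolation=cv2.INTER_CUBIC))
E
```

```text
fix [array([ 0.5911, -0.1138]), array([ 0.5962, -0.1778]), array([ 0.4128, -0.1901]), array([ 0.4101, -0.1232])]
rack [array([0.5609, 0.2946]), array([0.5449, 0.0564]), array([0.4974, 0.0597]), array([0.5135, 0.2987])]
posttops [ 0.451  -0.1522  0.126 ] [0.5384 0.2647 0.122 ] [0.5292 0.1749 0.122 ] [0.5217 0.0848 0.122 ] [0.6217 0.1853 0.114 ]
scene tops [ 0.4589 -0.1499  0.126 ] [0.5305 0.0835 0.122 ] [0.5391 0.1733 0.122 ] [0.5473 0.2648 0.122 ] [0.6312 0.1834 0.114 ]
tin [ 0.3856 -0.015   0.044 ]
```

View pics/crop_380.png

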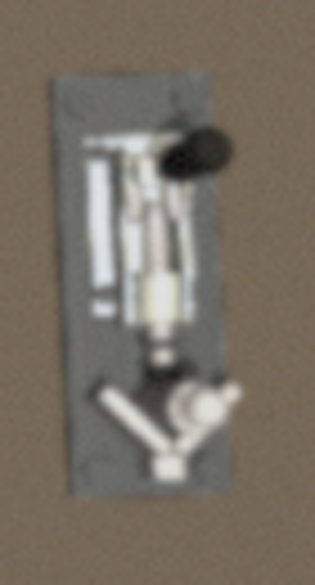

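View pics/wrist0.png

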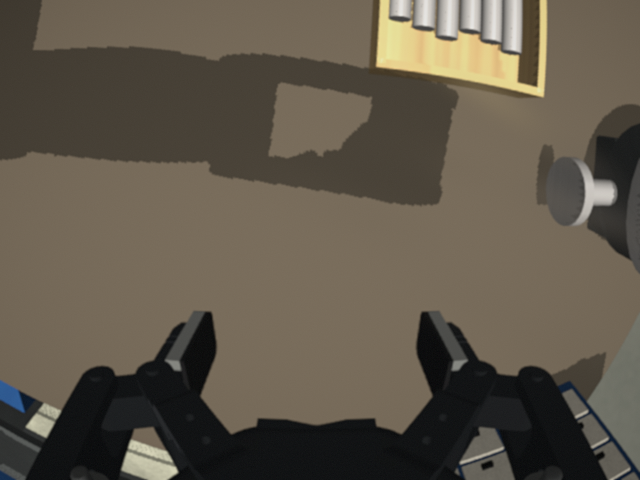

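```bash
cat >> h.py <<'E'
from plant import *
PI=np.pi
def snap(n,tag):
    c=get_calibration(n);p,d=get_image(n)
    cv2.imwrite(f"pics/{tag}.png",p[:,:,::-1]);np.savez(f"pics/{tag}.npz",p=p,d=d,K=c["intrinsics"],T=c["world_from_camera"])
def st(m=''):
    o=observe();print(m,'t',round(o['time_s'],2),'tcp',o['eef_pos'],'F',o['ft_force'],'open',round(o['opening'],4),'q',o['q'])
E
python3 - <<'E'
from h import *
movep([0.50,-0.21,0.26],[0,PI/2,-PI/2]); snap('wrist','w1'); st()
movep([0.565,0.12,0.26],[0,PI/2,-PI/2]); snap('wrist','w2'); st()
E
```

```text
t 2.08 tcp [ 0.4997 -0.211   0.2599] F [ 0.1977 -1.1273 -0.1134] open 0.0851 q [-0.5448  0.0045  1.7074 -0.0002  1.4298 -0.5429]
 t 3.41 tcp [0.5652 0.1186 0.26  ] F [ 0.7208 -0.3594  0.2466] open 0.0853 q [ 0.0706  0.0898  1.6189 -0.0005  1.433   0.0724]
```

View pics/w1.png

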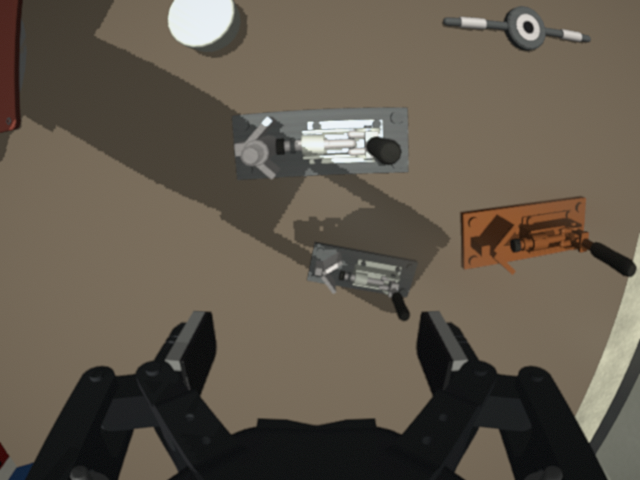

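View pics/w2.png

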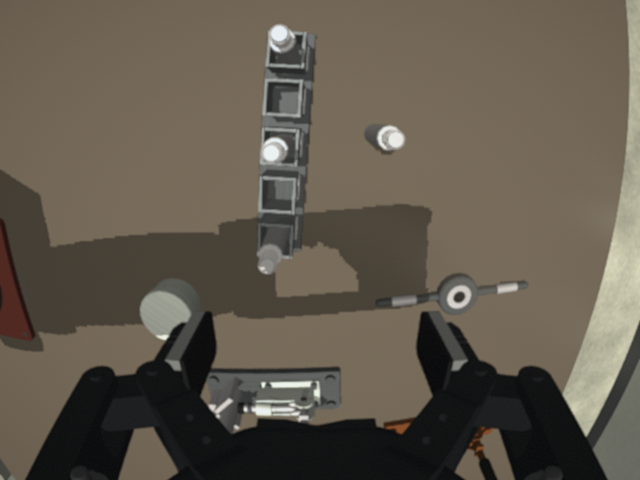

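The wrist views show the fixture at w1 (320,143) with its handle upright at (385,150). The rack in w2 has empty mouths near (285,98) and (279,194), and the free post's top is at (393,139). I'll zoom in to pick corners.

Run:
```python
from h import *
for t,(x0,y0,x1,y1),k in [('w2',(245,65,415,225),4),('w1',(225,95,420,190),4)]:
    p=np.load(f'pics/{t}.npz')['p'][y0:y1,x0:x1,::-1]
    q=cv2.resize(p,None,fx=k,fy=k,interpolation=cv2.INTER_CUBIC)
    for i in range(0,x1-x0,20): cv2.putText(q,str(x0+i),(i*k,8),0,.3,(0,255,255));cv2.line(q,(i*k,10),(i*k,14),(0,255,255))
    for i in range(0,y1-y0,20): cv2.putText(q,str(y0+i),(0,i*k+4),0,.3,(0,255,255));cv2.line(q,(22,i*k),(26,i*k),(0,255,255))
    cv2.imwrite(f'pics/{t}c.png',q)
```

```text
(no output)
```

View pics/w2c.png

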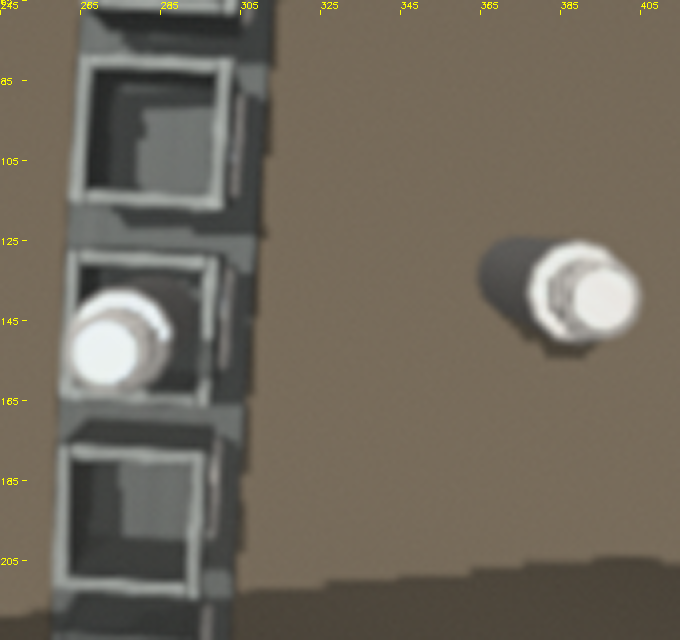

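View pics/w1c.png

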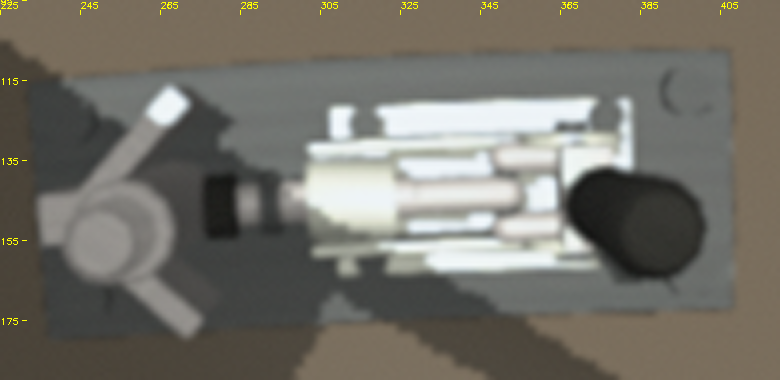

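```bash
cat > m.py <<'E'
from h import *
w1=np.load('pics/w1.npz');w2=np.load('pics/w2.npz');t=np.load('pics/top0.npz');s=np.load('pics/scene0.npz')
def W(w,u,v,z): return onz(w['K'],w['T'],u,v,z,True)
if __name__=='__main__':
    k=lambda L:np.array([(245+a/4,65+b/4) for a,b in L])
    for n,L in [('p3',[(83,57),(233,58),(224,209),(70,204)]),('s1',[(69,250),(217,254),(211,405),(60,399)]),('p1',[(61,443),(206,449),(199,599),(53,592)])]:
        c=np.array([W(w2,*q,.058)[:2] for q in k(L)]);print(n,c.mean(0),np.linalg.norm(np.diff(c,axis=0,append=c[:1]),axis=1))
    print('b',W(w2,396.25,139.5,.114))
    print('stock1 top',W(w2,245+103/4,65+352/4,.122))
    c=np.array([W(w1,*q,.012)[:2] for q in [(232.5,115),(407.75,107.25),(408.25,172),(237,179.5)]]);print('plate',c.mean(0),c)
    e=(c[1]-c[0]+c[2]-c[3]);print('yaw',np.arctan2(e[1],e[0]))
    print('a',W(w1,250.5,155.75,.126),'handle end',W(w1,390.5,153.25,.156))
E
python3 m.py
```

```text
p3 [0.5355 0.2224] [0.0341 0.0352 0.0353 0.0344]
s1 [0.5319 0.1769] [0.0341 0.0352 0.0354 0.035 ]
p1 [0.5287 0.1309] [0.0342 0.0364 0.0353 0.0363]
b [0.6278 0.1875 0.114 ]
stock1 top [0.5313 0.1769 0.122 ]
plate [ 0.5056 -0.1512] [[ 0.4125 -0.1206]
 [ 0.596  -0.1122]
 [ 0.599  -0.1818]
 [ 0.4149 -0.1901]]
yaw 0.045378221042999205
a [ 0.451  -0.1541  0.126 ] handle end [ 0.5497 -0.1496  0.156 ]
```

Measurements are consistent: tube spacing is 91.5 against 92 mm, and the nest and pivot computed from the plate match the post top and handle end. Next I'll swing the handle back.

Run:
```python
from h import *
pv=np.array([0.5501,-0.1492]);yw=.0454;ex=np.array([np.cos(yw),np.sin(yw)])
R=[0,PI/2,yw]
def P(dx,z): return [*(pv+ex*dx),z]
gripper_to(0.0)
movep(P(-.036,.23),R); st('above')
print(move_l(P(-.036,.112),feed=.2,max_force=10)); st('down')
r=.075
for th in [0,.2,.4,.6,.8,1.0,1.15,1.25]:
    x=r*np.sin(th)-.009*np.cos(th)-.011; z=.044+r*np.cos(th)+.009*np.sin(th)
    h=move_l(P(x,z),feed=.1,max_force=15 if th<1.1 else 12); st(f'{th} {h}')
    if h: break
p=observe()['eef_pos']
move_l([p[0]-.005,p[1],p[2]+.13],feed=.25); snap('scene','s2'); snap('wrist','w3'); st()
q=np.load('pics/s2.npz')['p'][180:310,180:330,::-1]; cv2.imwrite('pics/s2c.png',cv2.resize(q,None,fx=5,fy=4.6,interpolation=2))
```

```text
above t 6.02 tcp [ 0.5143 -0.1506  0.2301] F [-0.1243 -1.1444 -0.3086] open 0.0002 q [-0.4321  0.0078  1.7602  0.0002  1.3734 -2.0482]
False
down t 6.76 tcp [ 0.5149 -0.151   0.113 ] F [0.7703 0.8242 0.7262] open 0.0004 q [-0.4323  0.1275  1.866   0.      1.1467 -2.0487]
0 False t 7.08 tcp [ 0.5314 -0.1506  0.1207] F [-0.8908 -0.5468 -0.4943] open -0.0 q [-0.4188  0.1527  1.8218 -0.0001  1.1639 -2.0355]
0.2 False t 7.38 tcp [ 0.5452 -0.1495  0.1194] F [0.6515 0.3317 1.1808] open -0.0002 q [-0.407   0.186   1.7863 -0.      1.169  -2.0235]
0.4 False t 7.68 tcp [ 0.5597 -0.1487  0.1163] F [ 0.2283 -0.045  -0.1024] open -0.0002 q [-0.3957  0.2214  1.7512 -0.0001  1.1695 -2.0122]
0.6 False t 7.98 tcp [ 0.5737 -0.1481  0.1107] F [-0.6565  1.1025 -0.874 ] open -0.0 q [-0.3856  0.2579  1.719  -0.0001  1.1653 -2.002 ]
0.8 False t 8.28 tcp [ 0.5863 -0.1475  0.1025] F [ 0.7257 -0.7647  0.6821] open -0.0001 q [-0.3768  0.2944  1.691  -0.0001  1.1568 -1.9932]
1.0 False t 8.58 tcp [ 0.5969 -0.147   0.0919] F [-0.2031 -0.0688  0.4006] open -0.0003 q [-0.3696  0.3297  1.6685 -0.0001  1.1441 -1.986 ]
1.15 False t 8.85 tcp [ 0.6035 -0.1467  0.0827] F [-0.411  -0.2398  0.5291] open -0.0001 q [-0.3653  0.3547  1.6557  0.      1.1319 -1.9816]
1.25 False t 9.1 tcp [ 0.6059 -0.147   0.0804] F [-20.2444   3.2122  30.1368] open -0.0001 q [-0.3634  0.365   1.647  -0.0021  1.1331 -1.9793]
 t 9.89 tcp [ 0.5995 -0.1465  0.2073] F [-0.1045  0.498   0.0185] open -0.0006 q [-0.3673  0.2224  1.5697 -0.      1.3542 -1.9835]
```

View pics/s2c.png

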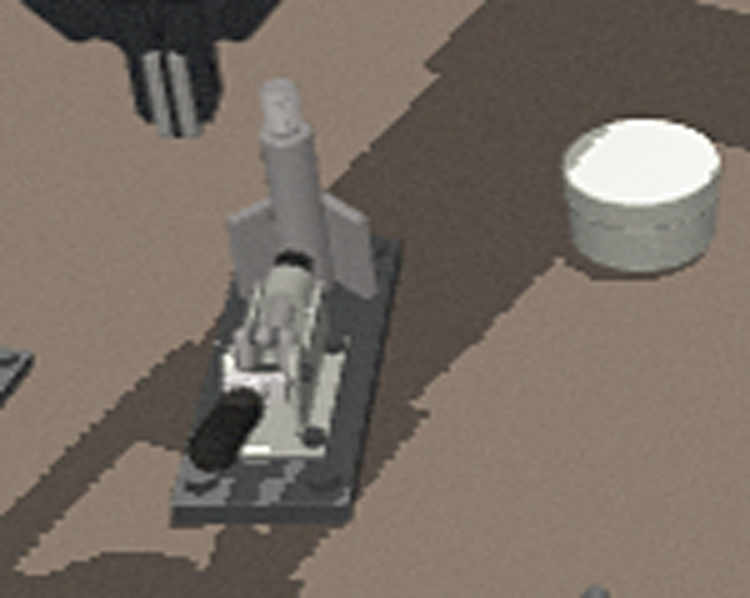

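View pics/w3.png

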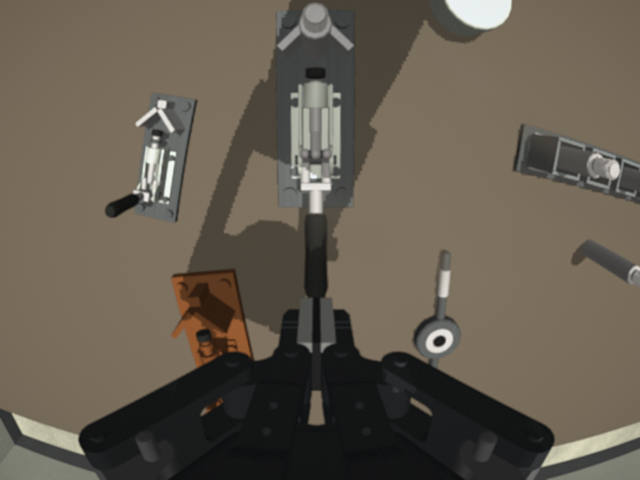

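The handle is swung back (scene crop (225,430)) and the force rose against the stop. The post still stands in the V. I'll check the handle angle numerically, then pick the clamp post.

Run:
```python
from h import *
w=np.load('pics/w3.npz');pv=np.array([0.5501,-0.1492]);yw=.0454;ex=np.array([np.cos(yw),np.sin(yw)])
for th in (1.0,1.1,1.15): print(th,proj(w['K'],w['T'],[*(pv+ex*.112*np.sin(th)),.044+.112*np.cos(th)],True), proj(w['K'],w['T'],[*(pv+ex*.046*np.sin(th)),.044+.046*np.cos(th)],True))
print('post',onz(w['K'],w['T'],315.5,18,.126,True))
q=w['p'][200:320,270:370,::-1];cv2.imwrite('pics/w3c.png',cv2.resize(q,None,fx=5,fy=5,interpolation=2))
```

```text
1.0 [315.2496 298.1769] [315.186  213.3067]
1.1 [315.26   298.8298] [315.1909 214.8732]
1.15 [315.2643 298.6055] [315.1931 215.429 ]
post [ 0.4538 -0.1533  0.126 ]
```

View pics/w3c.png

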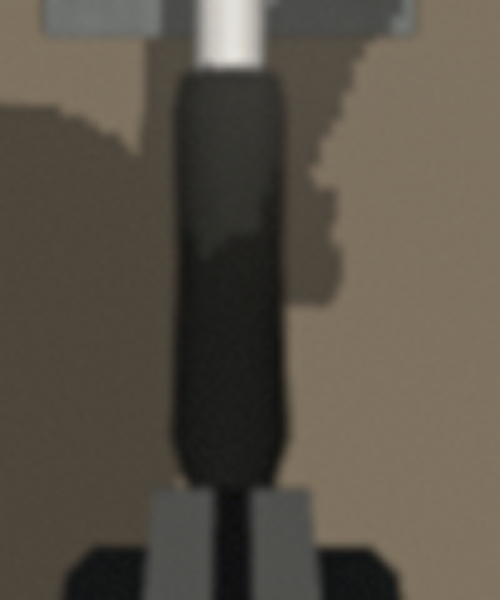

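Run:
```python
from h import *
w=np.load('pics/w3.npz');T=w['T']
pts=[]
for v in range(222,286,3):
    o,d=ray(w['K'],T,315.5,v,True); c=T[:3,:3].T@d; pts.append(o+d*(w['d'][v,315]/c[2]))
pts=np.array(pts);k=np.polyfit(pts[:,0],pts[:,2],1);print(pts[::4],'theta',PI/2-np.arctan(k[0]))
```

```text
[[ 0.5945 -0.1469  0.0737]
 [ 0.6032 -0.1466  0.0766]
 [ 0.6112 -0.1462  0.0818]
 [ 0.6202 -0.1458  0.0839]
 [ 0.628  -0.1455  0.0892]
 [ 0.6369 -0.1451  0.0918]] theta 1.139289574180974
```

Handle angle from depth is about 1.14 rad, so it is fully open. Now the clamp post.

Run:
```python
from h import *
yw=.0454;R=[0,PI/2,-PI/2+yw]
p=observe()['eef_pos']; move_l([p[0],p[1],.23],feed=.3)
gripper_to(.06,60)
movep([.4525,-.1535,.23],R); st('above')
snap('wrist','w4')
h=move_l([.4525,-.1535,.069],feed=.12,max_force=10); st(f'down {h}')
if not h:
    gripper_to(0.0,60); st('grip')
    snap('wrist','w5')
```

```text
above t 12.04 tcp [ 0.4528 -0.1536  0.2302] F [-0.0332  0.198   0.9261] open 0.06 q [-0.4922 -0.1379  1.8982  0.0001  1.3807 -0.5387]
down False t 13.58 tcp [ 0.4531 -0.1538  0.0698] F [-0.1052 -1.2159 -0.1905] open 0.0599 q [-0.4923  0.0554  2.0371  0.      1.0476 -0.5377]
grip t 14.03 tcp [ 0.4522 -0.1537  0.0695] F [-4.1505 -0.6913  6.5613] open 0.0203 q [-0.4925  0.0553  2.0377 -0.0009  1.0492 -0.5377]
```

View pics/w4.png

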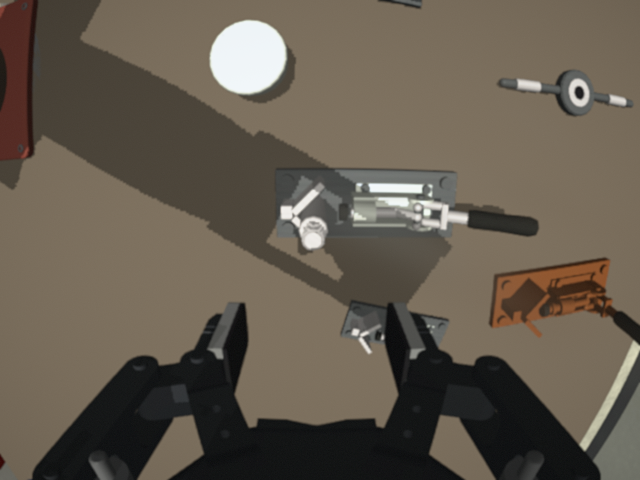

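View pics/w5.png

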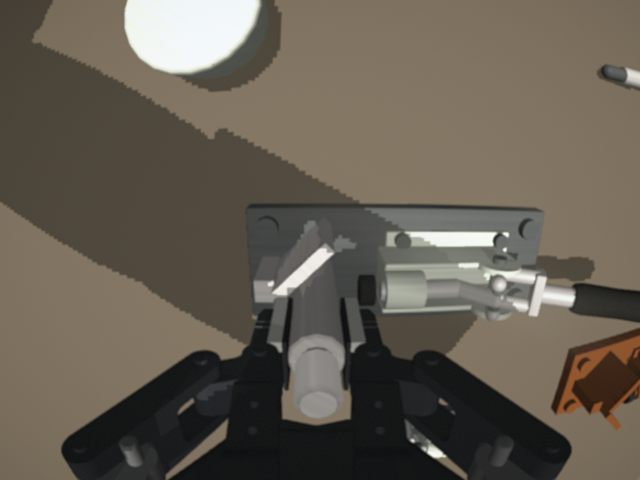

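The post is gripped between the pads (thread top at w5 (320,403)), opening 20 mm. Lifting.

Run:
```python
from h import *
p=observe()['eef_pos']
h=move_l([p[0]+.001,p[1],p[2]+.03],feed=.06); st('lift')
p=observe()['eef_pos']; move_l([p[0],p[1],.235],feed=.2); hold(.2); st('up')
snap('wrist','w6'); snap('scene','s6')
q=np.load('pics/s6.npz')['p'][60:360,130:490,::-1]; cv2.imwrite('pics/s6c.png',cv2.resize(q,None,fx=2,fy=2,interpolation=2))
w=np.load('pics/w6.npz');T=w['T'];o=observe();x,y,z=o['eef_pos']
ft=z-.0695+.012
for n,zz in(('foot',ft),('shoulder',ft+.09),('top',ft+.114)): print(n,zz,proj(w['K'],T,[x,y,zz],True))
```

```text
lift t 14.73 tcp [ 0.4531 -0.1536  0.0996] F [-0.3842  1.7103 -2.7845] open 0.0205 q [-0.492   0.0093  2.0195  0.      1.1127 -0.5374]
up t 15.76 tcp [ 0.4522 -0.1532  0.2332] F [-0.055   0.5403 -2.9747] open 0.0204 q [-0.4919 -0.1386  1.8932 -0.      1.3902 -0.5373]
foot 0.17640391037400885 [316.5918 266.8503]
shoulder 0.26640391037400885 [316.1407 361.5496]
top 0.29040391037400887 [315.9124 407.0378]
```

View pics/w6.png

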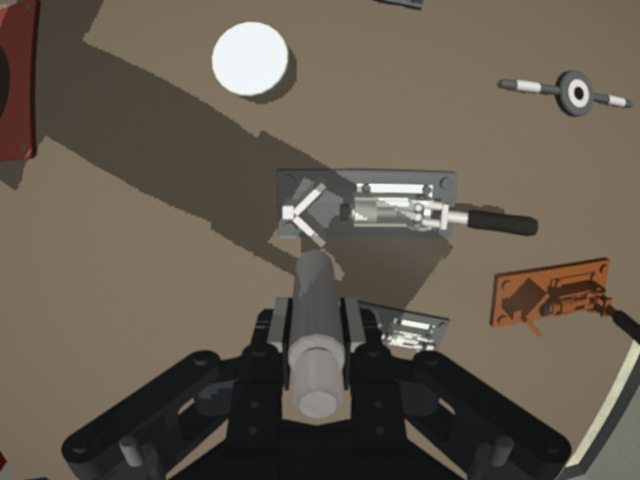

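View pics/s6c.png

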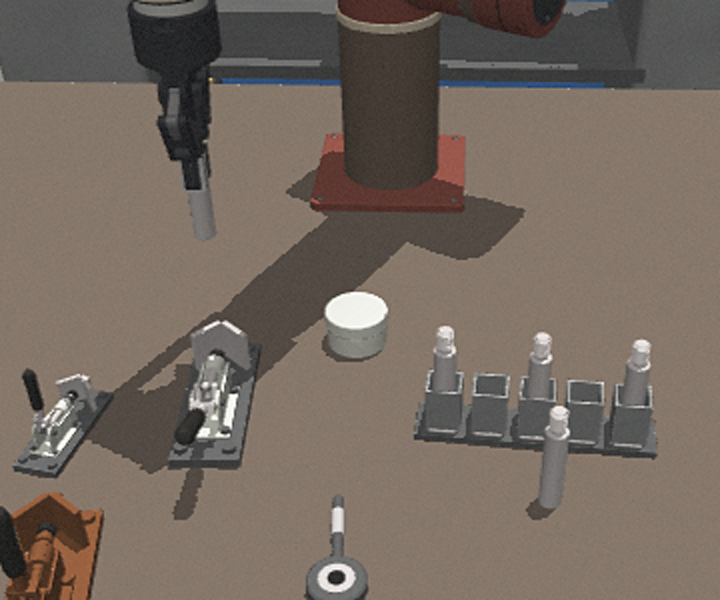

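The post is held upright and the clamp stays open (s6 crop). I'll check the in-hand offset and tilt along y from the foot edge and the shoulder.

Run:
```python
from h import *
w=np.load('pics/w6.npz');T=w['T'];x,y,z=.4527,-.1534,.2335
ft=z-.0695+.012
for dy in (-.002,0,.002):
  print(dy,'foot near edge',proj(w['K'],T,[x,y+dy+.011,ft],True),'shoulder near edge',proj(w['K'],T,[x,y+dy+.011,ft+.09],True),'top',proj(w['K'],T,[x,y+dy,ft+.114],True))
q=w['p'][240:430,260:380,::-1];q=cv2.resize(q,None,fx=3,fy=3,interpolation=2);cv2.imwrite('pics/w6c.png',q)
```

```text
-0.002 foot near edge [317.4649 252.1124] shoulder near edge [317.556  340.7468] top [315.9128 410.6454]
0 foot near edge [317.6274 248.8285] shoulder near edge [317.8259 336.0442] top [316.2028 406.2141]
0.002 foot near edge [317.7909 245.5235] shoulder near edge [318.0995 331.2623] top [316.4985 401.6781]
```

View pics/w6c.png

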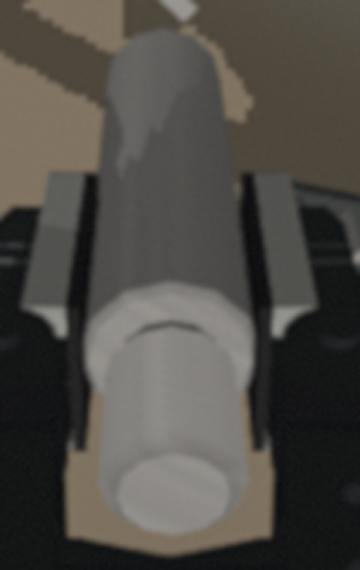

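Run:
```python
from h import *
R=[0,PI/2,-PI/2-.0743]
movep([.5295,.1315,.235],R); st('above')
move_l([.5295,.1315,.122],feed=.15); snap('wrist','w7'); snap('scene','s7');st('mouth')
q=np.load('pics/s7.npz')['p'][180:300,320:480,::-1]; cv2.imwrite('pics/s7c.png',cv2.resize(q,None,fx=4,fy=4,interpolation=2))
```

```text
above t 16.99 tcp [0.5295 0.1306 0.2349] F [ 0.712   0.0902 -2.0389] open 0.0207 q [ 0.0976  0.028   1.7306 -0.0007  1.3833  0.1724]
mouth t 17.99 tcp [0.5307 0.1315 0.1236] F [ 0.4635  0.1756 -3.1027] open 0.0207 q [0.0986 0.1365 1.8341 0.     1.1683 0.1731]
```

View pics/w7.png

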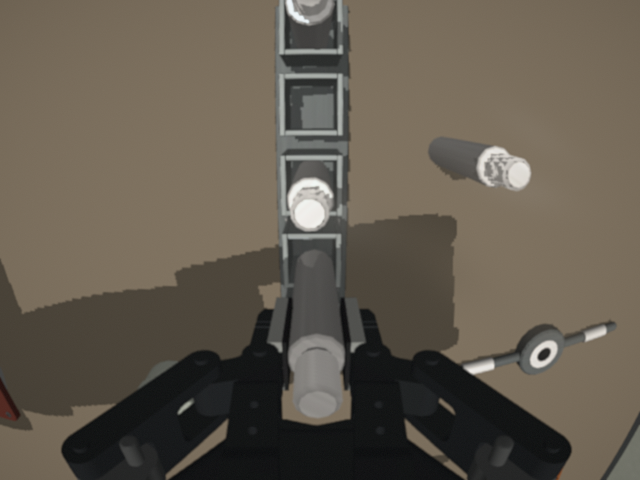

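View pics/s7c.png

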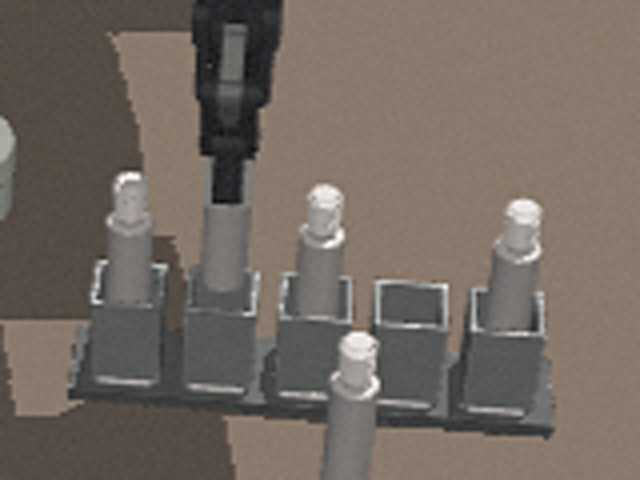

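At the mouth, w7 shows the foot centre at column ~316 while the tube centre is at ~312. I'll measure this properly before inserting.

Run:
```python
from h import *
w=np.load('pics/w7.npz')
x0,y0,k=255,215,5
q=w['p'][y0:335,x0:385,::-1];q=cv2.resize(q,None,fx=k,fy=k,interpolation=2)
q=np.clip(q.astype(float)*1.6,0,255).astype(np.uint8)
for c,P in [((0,0,255),(.5285,.1310))]:
  a=-.0743;X=np.array([np.cos(a),np.sin(a)]);Y=np.array([-np.sin(a),np.cos(a)])
  for s in (.0175,.0145):
    pts=[proj(w['K'],w['T'],[*(np.array(P)+X*i*s+Y*j*s),.058],True) for i,j in((-1,-1),(1,-1),(1,1),(-1,1))]
    cv2.polylines(q,[np.int32([((u-x0+.5)*k,(v-y0+.5)*k) for u,v in pts])],True,c,1)
cv2.imwrite('pics/w7c.png',q)
for u,v in [(281.5,236),(341,235)]: print(onz(w['K'],w['T'],u,v,.058,True))
print('foot L,R',[onz(w['K'],w['T'],u,265,.066,True) for u in (299,333)])
st()
```

```text
[0.5117 0.1486 0.058 ]
[0.5465 0.1466 0.058 ]
foot L,R [array([0.5209, 0.1328, 0.066 ]), array([0.5406, 0.1313, 0.066 ])]
 t 17.99 tcp [0.5307 0.1315 0.1236] F [ 0.4635  0.1756 -3.1027] open 0.0207 q [0.0986 0.1365 1.8341 0.     1.1683 0.1731]
```

View pics/w7c.png

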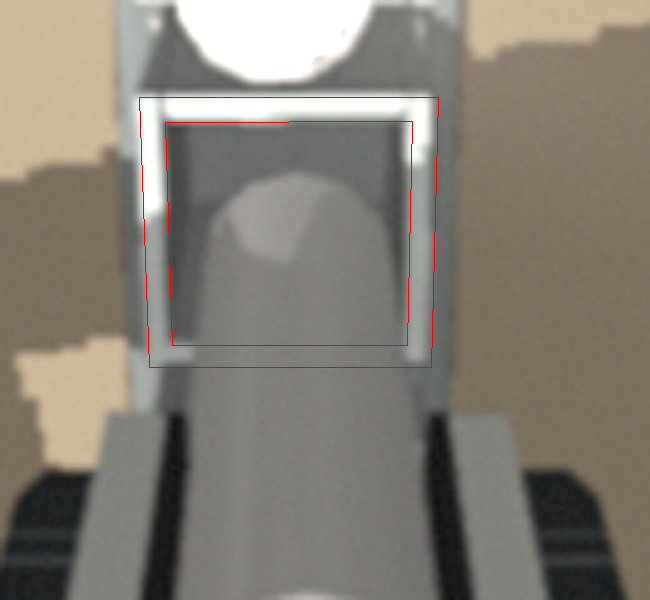

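Run:
```python
from h import *
w=np.load('pics/w7.npz')
print(onz(w['K'],w['T'],314.4,249.4,.066,True)-[0,.011,0])
p=np.array([.5293-.0010,.1318,.122]) # foot back to the tube's centre
R=[0,PI/2,-PI/2-.0743]
move_l(p,feed=.05); st('adj')
for z in (.105,.085,.070):
    h=move_l([p[0],p[1],z],feed=.05,max_force=7); st(f'{z} {h}')
    if h: break
if not h:
    h=move_l([p[0],p[1],.061],feed=.02,max_force=5); st(f'floor {h}')
snap('wrist','w8')
```

```text
[0.5305 0.1307 0.066 ]
adj t 18.24 tcp [0.5285 0.1319 0.1226] F [ 0.1063 -0.3963 -3.0392] open 0.0205 q [0.0998 0.1345 1.8383 0.     1.1678 0.1739]
0.105 False t 18.73 tcp [0.5279 0.1317 0.1043] F [-0.3559 -0.6809 -3.1049] open 0.0206 q [ 0.0996  0.158   1.8499 -0.      1.1349  0.1739]
0.085 False t 19.28 tcp [0.528  0.1317 0.0846] F [ 0.0527 -0.2205 -2.8768] open 0.0206 q [ 0.0996  0.1851  1.8609 -0.      1.0964  0.1739]
0.07 False t 19.73 tcp [0.5279 0.1318 0.0695] F [ 0.2937 -0.3078 -2.0582] open 0.0206 q [0.0996 0.2069 1.8683 0.     1.0675 0.1739]
floor True t 20.07 tcp [0.529  0.1319 0.0655] F [-0.7315  0.9484  3.9384] open 0.0205 q [ 0.0997  0.2134  1.8692 -0.      1.0576  0.1739]
```

View pics/w8.png

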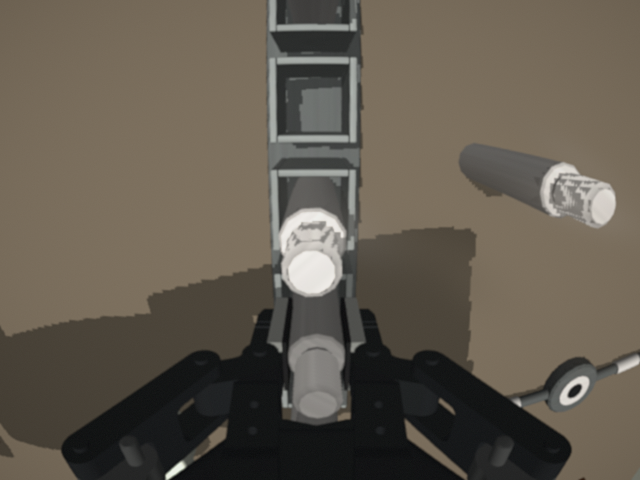

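The post is on the tube floor: contact came at the predicted height of 65.5 mm. Release, retract, and look again.

Run:
```python
from h import *
w=np.load('pics/w7.npz');print('b',onz(w['K'],w['T'],517,172.5,.114,True))
gripper_to(.05); st('open')
p=observe()['eef_pos']; move_l([p[0],p[1],.22],feed=.15); st('up')
movep([.6278,.140,.22],[0,PI/2,-PI/2-.0743]); snap('wrist','w9');snap('scene','s9');st()
q=np.load('pics/s9.npz')['p'][180:330,310:510,::-1]; cv2.imwrite('pics/s9c.png',cv2.resize(q,None,fx=4,fy=4,interpolation=2))
```

```text
b [0.6261 0.1886 0.114 ]
open t 20.52 tcp [0.5271 0.1317 0.0637] F [-0.3225  0.0728  0.5614] open 0.0501 q [0.0996 0.2149 1.8716 0.     1.0576 0.1739]
up t 21.71 tcp [0.5264 0.1316 0.2188] F [-0.3144 -0.7612 -0.5593] open 0.0499 q [ 0.0996  0.0361  1.753  -0.      1.3566  0.1739]
 t 22.29 tcp [0.6266 0.14   0.2188] F [0.7142 0.0068 0.7213] open 0.0499 q [0.097  0.271  1.49   0.0001 1.3832 0.1712]
```

View pics/w9.png

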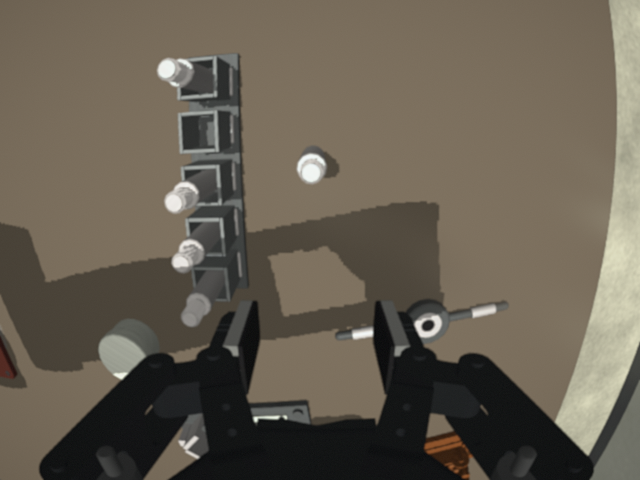

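View pics/s9c.png

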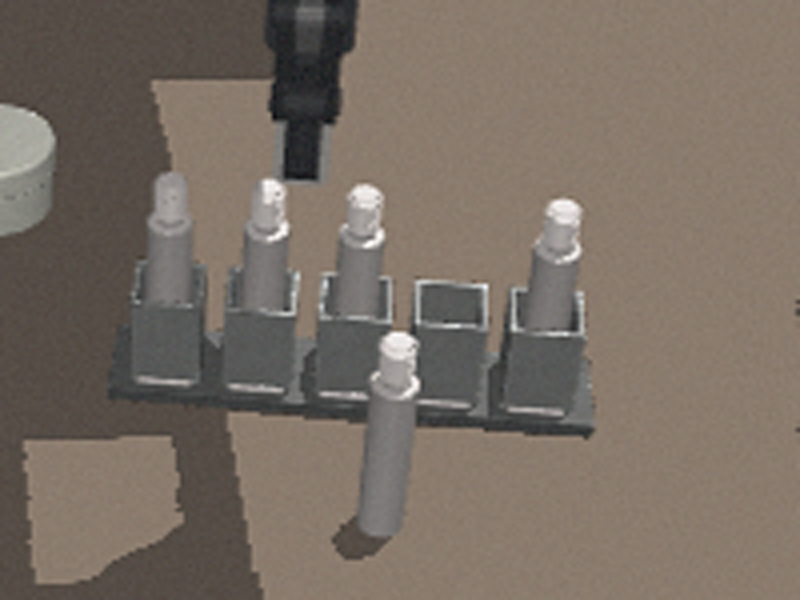

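Post a stands in pocket1 at the same height as its neighbours. Post b's top is at w9 (312,171), nearly centred in the view.

Run:
```python
from h import *
w=np.load('pics/w9.npz');b=onz(w['K'],w['T'],312.3,171.5,.114,True)
print('b',b,'pocket3',np.mean([onz(w['K'],w['T'],u,v,.058,True) for u,v in[(179,113),(218,111),(219,151),(180,153)]],axis=0))
x,y=(b[0]+.6272)/2,(b[1]+.1880)/2; print(x,y)
R=[0,PI/2,-PI/2-.0743]
gripper_to(.06)
movep([x,y,.2],R)
h=move_l([x,y,.0575],feed=.12,max_force=8); st(f'down {h}')
if not h:
    gripper_to(0,60); st('grip')
    p=observe()['eef_pos']; move_l([p[0],p[1],p[2]+.015],feed=.05)
    move_l([p[0],p[1],.235],feed=.2); hold(.2); snap('wrist','w10'); st('up'); 
    q=np.load('pics/w10.npz')['p'][200:430,220:420,::-1]; cv2.imwrite('pics/w10c.png',cv2.resize(q,None,fx=2.6,fy=2.6,interpolation=2))
```

```text
b [0.6283 0.1883 0.114 ] pocket3 [0.5355 0.2229 0.058 ]
0.6277278473082459 0.1881312776240603
down False t 24.23 tcp [0.6286 0.1883 0.0587] F [ 0.454   0.264  -0.0378] open 0.06 q [ 0.171   0.4576  1.5682 -0.      1.1138  0.2452]
grip t 24.67 tcp [0.6279 0.1883 0.0583] F [-2.5582  0.486   5.0053] open 0.0205 q [0.1711 0.4578 1.5688 0.0001 1.1146 0.2452]
up t 26.34 tcp [0.6273 0.1881 0.2334] F [ 0.341   0.0394 -2.7871] open 0.0206 q [ 0.1711  0.2917  1.4372 -0.      1.4151  0.2454]
```

View pics/w10c.png

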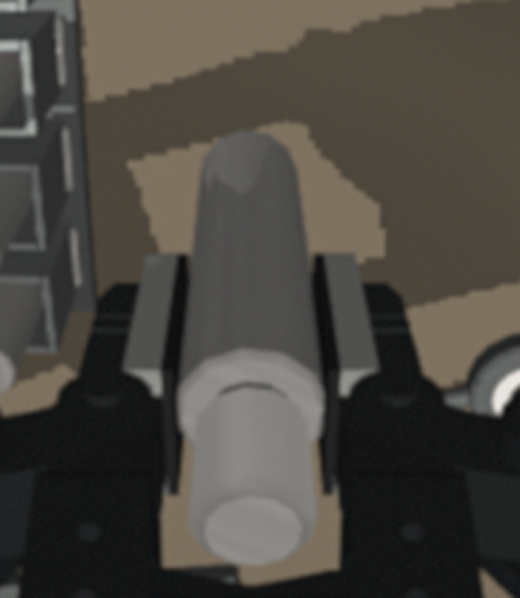

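Run:
```python
from h import *
R=[0,PI/2,-PI/2-.0743]
movep([.5350,.2233,.235],R)
move_l([.5350,.2233,.122],feed=.15); hold(.15); st('mouth'); snap('wrist','w11')
w=np.load('pics/w11.npz')
x0,y0,k=255,215,5
q=w['p'][y0:335,x0:385,::-1];q=cv2.resize(q,None,fx=k,fy=k,interpolation=2)
q=np.clip(q.astype(float)*1.4,0,255).astype(np.uint8)
a=-.0743;X=np.array([np.cos(a),np.sin(a)]);Y=np.array([-np.sin(a),np.cos(a)]);P=np.array([.5353,.2226])
for s in (.0175,.0145):
    pts=[proj(w['K'],w['T'],[*(P+X*i*s+Y*j*s),.058],True) for i,j in((-1,-1),(1,-1),(1,1),(-1,1))]
    cv2.polylines(q,[np.int32([((u-x0+.5)*k,(v-y0+.5)*k) for u,v in pts])],True,(0,0,255),1)
cv2.imwrite('pics/w11c.png',q)
```

```text
mouth t 27.88 tcp [0.5361 0.2236 0.1235] F [-0.6433  1.0643 -2.7869] open 0.0206 q [0.2593 0.2142 1.7448 0.     1.1798 0.3337]
```

View pics/w11c.png

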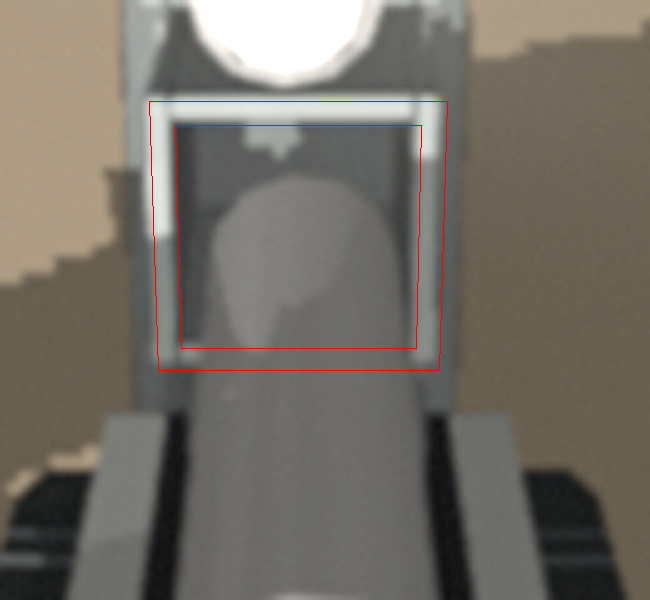

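The foot (crop column ~300) is within about 1 mm of the tube centre (~296). Lowering.

Run:
```python
from h import *
p=[.5346,.2236]
for z in (.105,.085,.070):
    h=move_l([*p,z],feed=.05,max_force=7); st(f'{z} {h}')
    if h: break
if not h:
    h=move_l([*p,.061],feed=.02,max_force=5); st(f'floor {h}')
    z=observe()['eef_pos'][2]
    if z<.0685:
        gripper_to(.05); st('open')
        q=observe()['eef_pos']; move_l([q[0],q[1],.22],feed=.15); st('up')
        movep([.50,-.06,.28],[0,PI/2,-PI/2])
snap('wrist','w12');snap('scene','s12');snap('top','t12');st()
q=np.load('pics/s12.npz')['p'][170:410,130:550,::-1]; cv2.imwrite('pics/s12c.png',cv2.resize(q,None,fx=1.9,fy=1.9,interpolation=2))
```

```text
0.105 False t 28.42 tcp [0.5341 0.2235 0.1043] F [ 0.1923  0.831  -1.6254] open 0.0206 q [ 0.2601  0.2364  1.7583 -0.      1.1482  0.3344]
0.085 False t 28.97 tcp [0.5344 0.2235 0.0846] F [ 0.0895  0.6534 -2.1229] open 0.0205 q [ 0.2601  0.2621  1.7688 -0.      1.1115  0.3344]
0.07 False t 29.42 tcp [0.5342 0.2235 0.0694] F [-0.1523 -0.3487 -1.2444] open 0.0204 q [0.2601 0.2828 1.776  0.     1.084  0.3343]
floor True t 29.74 tcp [0.5353 0.2238 0.0663] F [-0.0827 -0.0929  3.8358] open 0.0205 q [0.2601 0.2878 1.7765 0.0001 1.0758 0.3344]
open t 30.13 tcp [0.5337 0.2234 0.0645] F [0.0341 0.8141 0.0672] open 0.0501 q [0.2601 0.2893 1.7785 0.     1.0758 0.3344]
up t 31.32 tcp [0.533  0.2232 0.2187] F [ 0.4825  0.1586 -0.3005] open 0.0498 q [ 0.2601  0.1208  1.6633 -0.      1.3615  0.3344]
 t 32.59 tcp [ 0.5001 -0.0589  0.2795] F [-0.8954 -0.4602 -0.158 ] open 0.0498 q [-0.274  -0.1022  1.7736  0.0002  1.471  -0.2758]
```

View pics/s12c.png

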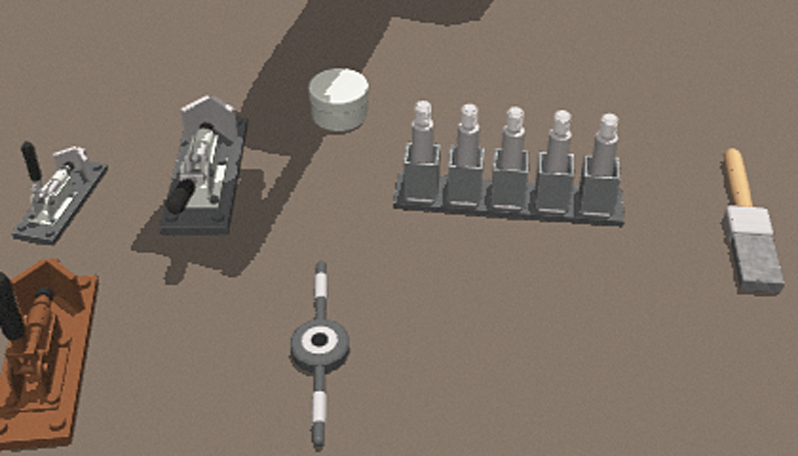

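View pics/t12.png

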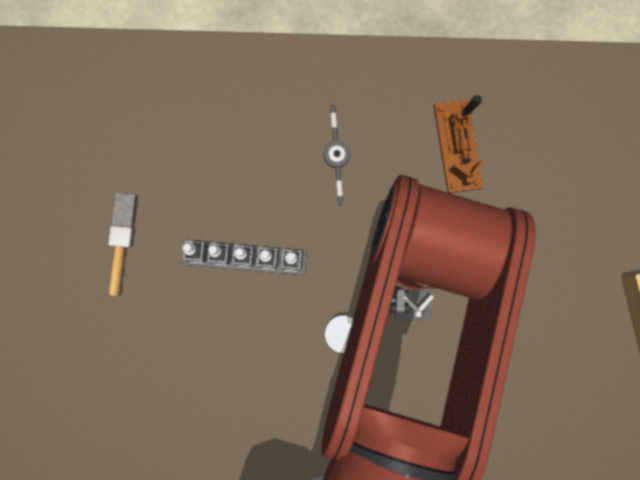

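All five posts stand in the rack, level and thread up. The clamp is open and empty, and the tin, die stock and brush are where they were. Handing in.

Run:
```python
from h import *
hold(.3); st(); job_done()
```

```text
t 32.89 tcp [ 0.5001 -0.0596  0.2799] F [-0.2816  0.4232  0.166 ] open 0.0497 q [-0.2754 -0.1028  1.7735  0.      1.4712 -0.2761]
the job is handed in; nothing more can be done
```

I handed the job in at 32.9 s. Both posts are in the rack thread up, the clamp post in pocket1 and the bench post in pocket3.

- **Clamp:** I swung the handle back to its stop with the closed fingers before lifting the post. Depth readings gave 1.14 rad against the stop at 1.15. It was still open and empty in the last scene picture.
- **Posts:** I lowered each one onto the tube floor and only then opened the fingers. Contact came within 1 mm of the predicted height both times.
- **Last pictures:** All five posts stand upright and level. The tin, die stock and brush appear unmoved by eye; I didn't measure their positions.

**Checks that disagreed:**
- The last push on the handle reached about 36 N against the stop. I had set it to stop at 12 N, but the move reported no stop. The fingertips made that contact, not the gripper body.
- The gripper read about 20.5 mm on the 22 mm posts, which I took as a reading offset.
- The clamp post's foot sat about 1 to 2 mm off centre at pocket1, so I shifted it before lowering it in.

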